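# Bring the red jar to the front of the screw carousel and hold it

## Task

Fit the loose orange handle fully home on the square spindle of the screw carousel, and with it turn the carousel, against its return spring, until the jar with the red lid stands in line with the yellow front arrow. Finish still gripping the handle, holding the carousel still there, because it swings back when let go. Turn it by the handle only, without pushing on the jars or the carousel with the gripper, and leave the other things on the bench alone.

Things in the scene. Friction and masses are not known exactly. Their poses are not given: they have to be found in the camera images.
- handle: loose handle, 0.2 kg, upright on the bench. Below: square steel socket, 38 x 38 mm, 36 mm high, its centred square bore open downwards, 19.4 mm wide, 30 mm deep, sides parallel to the socket's; above: upright orange grip plate, 60 mm long (x), 16 mm thick (y), z = 36 to 74 mm. Origin: centre of its underside (bore mouth), x along the plate, z up
- spindle_seat (a point): shoulder of the carousel's column (40 mm across), 100 mm above the bench, on the axis, turning with the carousel. On it the square spindle: 26 mm high, 18 x 18 mm, last 8 mm tapering to 12 x 12, sides along this point's x and y; the handle fits in any quarter turn, with 0.7 mm clearance all round (4 degrees of play each way). Fully home, the handle's underside rests here
- rotor (a joint): turn of the carousel, rad, anticlockwise from above positive; 0 = parked, as at the start; range 1.9 each way. A spring of 0.06 Nm/rad always turns it back to 0. The red jar needs 0.7 to 1.4 rad, one way or the other
- carousel: fixed foot of the carousel, round, 190 mm across and 14 mm high, and on it the wooden turntable, 213 mm across, top rim 46 mm above the bench, with six pockets at 60 degree steps. Origin: on the axis, at bench height; the axis is vertical
- front_pointer: fixed yellow arrow, 42 x 42 mm, 30 mm high, on the bench just outside the turntable, marking the front. Origin: on the carousel axis at bench height (not at the arrow); the arrow lies along this body's -x, from 156 mm out to its tip 114 mm out, pointing in to the axis. The red-lidded jar must come onto this -x line
- red_jar: a round glass screw jar, 44 mm across, 56 mm tall, standing loose (1.5 mm of play all round) in a 16 mm deep pocket of the carousel with its underside 30 mm above the bench, 78 mm from the carousel axis. Origin: centre of its underside, z up. About 0.12 kg. Lid colour: red. This is the jar to bring to the front
- blue_jar: a round glass screw jar, 44 mm across, 56 mm tall, standing loose (1.5 mm of play all round) in a 16 mm deep pocket of the carousel with its underside 30 mm above the bench, 78 mm from the carousel axis. Origin: centre of its underside, z up. About 0.12 kg. Lid colour: blue
- plain_jar_a: a round glass screw jar, 44 mm across, 56 mm tall, standing loose (1.5 mm of play all round) in a 16 mm deep pocket of the carousel with its underside 30 mm above the bench, 78 mm from the carousel axis. Origin: centre of its underside, z up. About 0.12 kg. Lid colour: white
- plain_jar_b: a round glass screw jar, 44 mm across, 56 mm tall, standing loose (1.5 mm of play all round) in a 16 mm deep pocket of the carousel with its underside 30 mm above the bench, 78 mm from the carousel axis. Origin: centre of its underside, z up. About 0.12 kg. Lid colour: black
- plain_jar_c: a round glass screw jar, 44 mm across, 56 mm tall, standing loose (1.5 mm of play all round) in a 16 mm deep pocket of the carousel with its underside 30 mm above the bench, 78 mm from the carousel axis. Origin: centre of its underside, z up. About 0.12 kg. Lid colour: white
- plain_jar_d: a round glass screw jar, 44 mm across, 56 mm tall, standing loose (1.5 mm of play all round) in a 16 mm deep pocket of the carousel with its underside 30 mm above the bench, 78 mm from the carousel axis. Origin: centre of its underside, z up. About 0.12 kg. Lid colour: black
- glue_bottle: white glue bottle with a grey cap, 56 mm across, 140 mm tall, bystander. Origin: centre of its underside
- tape_measure: grey tape measure, 70 x 36 mm, 62 mm tall, bystander. Origin: centre of its underside
- screwdriver: green-handled screwdriver lying on the bench, bystander, about 200 mm long. Origin near its middle, x along it
There are look-alikes about, which are no part of the job. What is shaped like the handle but turquoise is not meant.

How it is judged:
By the outcome, as a careful person would: the job done as asked, in the order asked, and still so for the second after the job is handed in, while the arm keeps its last pose, push and grip.
It also fails if it takes over 48 s, if anything falls off the work surface, if the arm or the gripper's body presses on something with over 40 N, if the wrist force passes 120 N, or if a joint passes its speed limit or range.

## Robot

A 6-joint arm with a two-finger parallel gripper is mounted at the origin on the work surface. World frame = base frame: x ahead of the robot, y to its left, z up, the work surface at z = 0. Lengths are in m, angles in degrees, forces in N, time in s.
With the tool pointing down it reaches from about 0.225 to 0.725 m from the base axis. Payload 3.1 kg.
Tool frame: the origin (TCP) lies between the finger pads; the fingertips stand 22 mm ahead of it and the grasp point (between the pads) lies 3 mm ahead of it; z points along the fingers, y is the line along which they close (so a half turn about z gives the same grasp; the last joint's range is limited). The gripper opens to 85 mm and grips with 20 to 120 N. Pads are 22 mm wide; open, the fingers measure 114 mm over their backs; the gripper's body (76 mm by 85 mm) begins 54 mm behind the grasp point. The pads swing forward as they close: fully open they stand 13 mm farther back than shut.
Start: joints at [67.506, 2.75, 5.684, 92.934, 0, 82.678], TCP at [0.137, 0.507, 0.253] pointing down, gripper open.
Joint ranges: [-166.93, 166.93], [-56.73, 111.36], [-69.38, 81.34], [-121.58, 131.49], [-85.45, 84.26], [-180, 180]. Speed limits (degrees/s): [159.86, 159.86, 180, 180, 180, 180].

## Interface

Orientations are given as [roll, pitch, yaw] about the fixed x, y, z axes, in that order (R = Rz(yaw) Ry(pitch) Rx(roll)).
In Python, from workcell import r gives the robot as it stands.
- The arm moves only by the tool send_rows, never from a script. Its argument "increments" is a list of rows, each an object with "offset": the shift along the tool's x, y, z scaled (see below), a list of three; "turn": the turn, a rotation vector about the tool's x, y, z scaled (see below), a list of three; "gripper": the opening, from -1 (shut) to 1 (fully open), so that 0 is half open. In form: [{"offset": [x, y, z], "turn": [ax, ay, az], "gripper": gripper}, ...]. A call has 1 to 5 rows; each row shifts and turns the commanded pose from where the row before left it, along the tool's axes as they then stand; what a row does not reach is not made up. The controller multiplies each number of a shift by 30 cm and each number of a turn by 180 degrees. A row lasts 1/10 s, in which the tool goes at most 50 mm and 8.59 degrees, less where a joint would pass 70% of its speed; a pose out of reach is approached as far as the arm can. A call with a number of a shift or a turn outside -1 to 1 is refused whole. A call with a gripper value outside its range is refused whole. The fingers move at their own pace and stop on an object; "squeeze" is the grip in N (left out, the last holds). Time passes only in rows, so rows that do not move let the fingers close. It gives the time, the measured TCP pose, the force, the opening and the grip force at its end, in the units of the state.
- r.get_state(): the state, without advancing time (a new reading comes with each control period).
- r.camera(name): name is "scene" or "top" or "wrist"; returns a dict with "pixels" (400x640x3 uint8, blue, green, red), "range_z" (400x640 float32, m along the optical axis (not along the pixel's ray), 0 where there is no reading), "fx", "fy", "cx", "cy" (pixels), "distortion" ([k1, k2, p1, p2, k3] as OpenCV has them; the pictures are not rectified), "R" (3x3) and "t" (3): a world point X has camera coordinates R X + t; the wrist camera has in their place "hand_eye" (4x4, takes a point from camera to tool coordinates, whose origin is the TCP and whose axes are the flange's). Camera axes: x right, y down, z forward; pixel columns grow to the right and rows downward; lengths in m; the calibration is good to about 2 mm. A picture is of the moment at which its call begins: read the wrist's pose just before it.
- r.hand_in(): hands the job in; it is judged then, once.
The state is a dict: "t": time; "joints": joint angles; "qd": joint speeds; "effort": joint torques, N m; "tcp_pos": TCP position; "tool_rot": TCP orientation; "contact_force": force on the tool from outside, world axes, zero at the start; "torque": the same for the moment, N m; "gripper_width": finger opening in m; "finger_force": force on a finger pad.
Only numpy, scipy, OpenCV 4.12 (cv2) and the standard library are available. Lean on these libraries where they do the work, as an engineer would, in place of code of your own. Each camera call takes 0.05 s, during which the arm holds its last target. There are 200 camera calls.

## Working session

There is one attempt and no reset: what is moved stays moved. The work goes in short steps, Python scripts to look and compute and a tool call to move; the robot and the scene stay as the last step left them, time stands still between calls to the robot, and variables do not carry over. Pictures are saved under pics/ and viewed, at most 10 in all, crops included, and the job is handed in when it is done.

Besides the shell and the picture viewer there is one more tool, called after ">>>" as a command line: name --argument value ..., lists and objects as JSON in quotes. send_rows: Moves the arm, as the interface text tells. Shifts and turns lie within -1 to 1; 1 stands for 30 cm of shift or 180 degrees of turn. Its arguments: {"type":"object","properties":{"increments":{"type":"array"},"squeeze":{"type":"number"}},"required":["increments"]}

```bash
mkdir -p pics; ls; python3 - <<'E'
from workcell import r
import cv2,pickle
s=r.get_state();print(s)
a=r.camera("top");b=r.camera("scene")
pickle.dump((a,b),open('c0.pkl','wb'))
cv2.imwrite('pics/top.png',a['pixels']);cv2.imwrite('pics/scene.png',b['pixels'])
print(a['R'],a['t'],a['fx'],a['distortion'])
E
```

```text
pics
{'t': 0.0, 'joints': array([ 6.75051621e+01,  2.79369829e+00,  5.59127704e+00,  9.29338010e+01,
       -2.00590655e-03,  8.26771655e+01]), 'qd': array([-0.01362769, -0.10085427, -0.01578952, -0.02719095, -0.06995879,
        0.01891973]), 'effort': array([ 1.42128189e-03, -3.38782954e+01,  3.20016003e+01,  2.02100957e-02,
        7.67274150e-05, -2.16538880e-07]), 'tcp_pos': array([0.13721029, 0.5061687 , 0.25210685]), 'tool_rot': array([-1.79864633e+02, -1.53733231e-02,  1.64827981e+02]), 'contact_force': array([0.65601297, 0.1056197 , 0.07038893]), 'torque': array([ 0.0065702 ,  0.05152754, -0.01563066]), 'finger_force': 0.0, 'gripper_width': 0.08545024836386103}
[[-0.11771695 -0.99303901 -0.00403154]
 [-0.96675725  0.11552753 -0.2281092 ]
 [ 0.22698709 -0.02295479 -0.97362721]] [0.03160735 0.62139004 0.89764119] 364.43235165051294 [-0.02321336  0.          0.          0.          0.        ]
```

View pics/top.png

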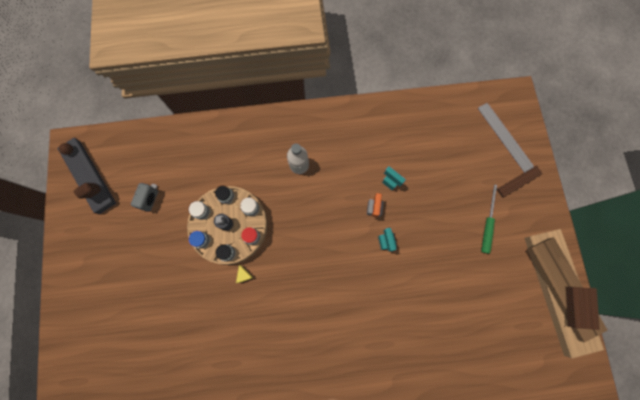

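View pics/scene.png

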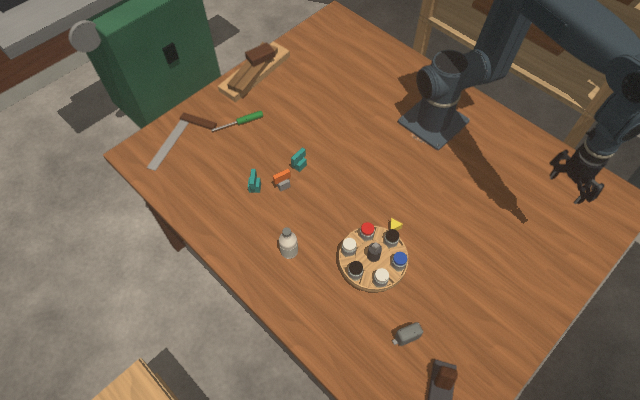

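The top picture shows the orange handle at about (376,205) between the turquoise look-alikes, the carousel at (227,225), the red lid at (249,236) and the arrow at (244,275). The scene view shows the same layout.

```bash
cat >h.py <<'E'
import numpy as np, cv2, pickle
from scipy.spatial.transform import Rotation as Ro
def cloud(c, s=None):
    h,w=c['range_z'].shape
    u,v=np.meshgrid(np.arange(w),np.arange(h))
    K=np.array([[c['fx'],0,c['cx']],[0,c['fy'],c['cy']],[0,0,1]])
    n=cv2.undistortPoints(np.stack([u,v],-1).reshape(-1,1,2).astype(float),K,np.array(c['distortion'],float)).reshape(h,w,2)
    z=c['range_z'].astype(float)
    P=np.dstack([n*z[...,None],z])
    if s is None: return (P-c['t'])@c['R']
    H=np.array(c['hand_eye']); T=Ro.from_euler('xyz',s['tool_rot'],degrees=True).as_matrix()
    return (P@H[:3,:3].T+H[:3,3])@T.T+s['tcp_pos']
def hue(c): 
    q=cv2.cvtColor(c['pixels'],cv2.COLOR_BGR2HSV).astype(int); return q[...,0],q[...,1],q[...,2]
E
python3 - <<'E'
from h import *
for c in pickle.load(open('c0.pkl','rb')):
    P=cloud(c);H,S,V=hue(c);ok=c['range_z']>0
    Z=P[...,2]
    def rep(n,m):
        m=m&ok
        if m.sum()<3: print(n,'none');return
        p=P[m]; v=np.argwhere(m)
        # largest blob
        k,l,st,ce=cv2.connectedComponentsWithStats(m.astype(np.uint8))
        i=1+np.argmax(st[1:,4]);p=P[l==i];print(n,st[i,4],ce[i].round(1),np.median(p,0).round(4),p.min(0).round(3),p.max(0).round(3))
        return p
    rep('red',((H<5)|(H>175))&(S>170)&(Z>.06)&(Z<.12))
    rep('blue',(H>100)&(H<125)&(S>150)&(Z>.06)&(Z<.12))
    p=rep('arrow',(H>20)&(H<32)&(S>130)&(V>120)&(Z>.02)&(Z<.05))
    p=rep('orange',(H>4)&(H<16)&(S>170)&(Z>.055)&(Z<.09))
    if p is not None:
        xy=p[:,:2]-p[:,:2].mean(0); w,vv=np.linalg.eigh(xy.T@xy);print('plate ang',np.degrees(np.arctan2(vv[1,1],vv[0,1])),p.mean(0))
    rep('hubtop',(Z>.1)&(Z<.14)&(np.hypot(P[...,0]-.47,P[...,1]-.3)<.2))
    m=ok&(Z>.038)&(Z<.052)&(S>60); rep('table',m)
    k,l,st,ce=cv2.connectedComponentsWithStats(m.astype(np.uint8));i=1+np.argmax(st[1:,4])
    q=P[l==i][:,:2].astype(np.float32); print('circ',cv2.minEnclosingCircle(q))
E
```

```text
red 144 [248.7 234.5] [0.5423 0.149  0.0857] [0.525 0.132 0.082] [0.559 0.166 0.091]
blue 141 [196.7 238.4] [0.5481 0.283  0.086 ] [0.533 0.266 0.082] [0.565 0.3   0.091]
arrow 141 [242.2 274.9] [0.4438 0.1859 0.0299] [0.429 0.162 0.02 ] [0.472 0.202 0.034]
orange 116 [376.8 204.2] [ 0.5848 -0.1915  0.0739] [ 0.557 -0.204  0.06 ] [ 0.612 -0.179  0.078]
plate ang 164.6056463119179 [ 0.58448593 -0.19141199  0.07305162]
hubtop 131 [220.2 219.9] [0.5829 0.2123 0.1034] [0.567 0.198 0.1  ] [0.604 0.234 0.128]
table 2571 [227.4 225.1] [0.5811 0.2061 0.0459] [0.479 0.108 0.038] [0.69  0.321 0.051]
circ ((0.5846043825149536, 0.21459390223026276), 0.10690894722938538)
red 118 [367.1 228. ] [0.5439 0.1505 0.0869] [0.524 0.129 0.078] [0.564 0.171 0.095]
blue none
arrow 83 [395.  223.9] [0.4444 0.1874 0.0306] [0.427 0.164 0.021] [0.466 0.202 0.039]
orange 120 [281.1 175. ] [ 0.5878 -0.19    0.0719] [ 0.558 -0.207  0.055] [ 0.616 -0.177  0.081]
plate ang 165.9149285795525 [ 0.58853912 -0.19002064  0.07015856]
hubtop 94 [374.8 247.9] [0.5889 0.2188 0.109 ] [0.565 0.198 0.1  ] [0.606 0.235 0.132]
table 1741 [372.8 258.7] [0.5889 0.2285 0.0461] [0.482 0.109 0.038] [0.691 0.321 0.052]
circ ((0.5844506621360779, 0.21555201709270477), 0.10730630159378052)
```

```bash
cat >>h.py <<'E'
def go(s,p,yaw=None):
    "scaled tool offset to world TCP p and scaled turn about tool z to yaw"
    T=Ro.from_euler('xyz',s['tool_rot'],degrees=True)
    d=T.inv().apply(np.array(p)-s['tcp_pos'])/.3
    print('offset',d.round(3),'rows>=',(np.linalg.norm(d)*.3/.045).round(1))
    if yaw is not None:
        print('turn',(T.inv()*Ro.from_euler('xyz',[180,0,yaw],degrees=True)).as_rotvec(degrees=True)/180)
E
python3 - <<'E'
from h import *
from workcell import r
s=r.get_state();c=r.camera('wrist')
H=np.array(c['hand_eye']);print(H.round(3),c['fx'],c['cx'],c['cy'])
T=Ro.from_euler('xyz',s['tool_rot'],degrees=True).as_matrix()
# TCP pos putting spindle (z .126) on the camera axis, TCP z .27
h=.27-.126
o=H[:3,3]; a=H[:3,2]; k=(h-o[2])/a[2]; off=T@(o+k*a); print('axis hit offset',off)
p=np.array([.5845,.215,.126])-off;print('p',p);go(s,p)
E
```

```text
[[-0.    -0.945 -0.327  0.085]
 [ 1.     0.    -0.    -0.001]
 [ 0.    -0.327  0.945 -0.12 ]
 [ 0.     0.     0.     1.   ]] 316.5326846678875 316.8300054228053 199.52890174848895
axis hit offset [ 0.00604894 -0.00353046 -0.14399829]
p [0.57845106 0.21853046 0.26999829]
offset [-1.67  -0.541 -0.058] rows>= 11.7
```

>>> send_rows --increments '[{"offset":[-0.13,-0.042,-0.005],"turn":[0,0,0],"gripper":1},{"offset":[-0.13,-0.042,-0.005],"turn":[0,0,0],"gripper":1},{"offset":[-0.13,-0.042,-0.005],"turn":[0,0,0],"gripper":1},{"offset":[-0.13,-0.042,-0.005],"turn":[0,0,0],"gripper":1},{"offset":[-0.13,-0.042,-0.005],"turn":[0,0,0],"gripper":1}]'

```text
t: 0.65
tcp_pos: [0.3101, 0.3937, 0.2605]
tool_rot: [-180.0, -0.0, 164.8]
contact_force: [1.0, 0.5, 0.2]
gripper_width: 0.0855
finger_force: 0.0
```

>>> send_rows --increments '[{"offset":[-0.13,-0.042,-0.005],"turn":[0,0,0],"gripper":1},{"offset":[-0.13,-0.042,-0.005],"turn":[0,0,0],"gripper":1},{"offset":[-0.13,-0.042,-0.005],"turn":[0,0,0],"gripper":1},{"offset":[-0.13,-0.042,-0.005],"turn":[0,0,0],"gripper":1},{"offset":[-0.13,-0.042,-0.005],"turn":[0,0,0],"gripper":1}]'

```text
t: 1.15
tcp_pos: [0.4819, 0.2818, 0.2679]
tool_rot: [-180.0, -0.0, 164.8]
contact_force: [-0.5, 1.1, -0.3]
gripper_width: 0.0852
finger_force: 0.0
```

>>> send_rows --increments '[{"offset":[-0.13,-0.042,-0.005],"turn":[0,0,0],"gripper":1},{"offset":[-0.13,-0.042,-0.005],"turn":[0,0,0],"gripper":1},{"offset":[-0.11,-0.037,0],"turn":[0,0,0],"gripper":1},{"offset":[0,0,0],"turn":[0,0,0],"gripper":1},{"offset":[0,0,0],"turn":[0,0,0],"gripper":1}]'

```text
t: 1.65
tcp_pos: [0.5785, 0.2183, 0.2702]
tool_rot: [-180.0, -0.1, 164.7]
contact_force: [0.5, -0.4, 0.0]
gripper_width: 0.0851
finger_force: 0.0
```

```bash
python3 - <<'E'
from h import *
from workcell import r
s=r.get_state();c=r.camera('wrist');pickle.dump((s,c),open('c1.pkl','wb'))
print(s['tcp_pos'],s['tool_rot'],s['qd'].round(2))
cv2.imwrite('pics/w1.png',c['pixels'])
P=cloud(c,s);m=(P[...,2]>.122)&(c['range_z']>.1)&(np.hypot(P[...,0]-.5845,P[...,1]-.215)<.02)
print(m.sum(),np.argwhere(m).mean(0),np.median(P[m],0))
E
```

```text
[0.57853099 0.21832758 0.27017359] [-1.79961646e+02 -1.32090532e-01  1.64733898e+02] [ 1.9  -1.77 -0.73  0.33  0.23 -0.02]
259 [196.82239382 315.64864865] [0.58183254 0.21463357 0.12551855]
```

View pics/w1.png

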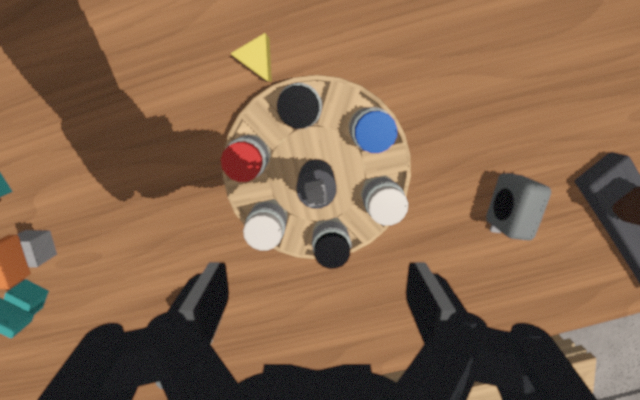

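The wrist picture shows the carousel with the spindle at about (318,190), red lid (242,161) and arrow (255,57). I'll enlarge the spindle.

```bash
python3 - <<'E'
from h import *
s,c=pickle.load(open('c1.pkl','rb'))
P=cloud(c,s);Z=P[...,2]
a=cv2.resize(c['pixels'][160:225,280:355],None,fx=8,fy=8,interpolation=cv2.INTER_CUBIC)
a=cv2.convertScaleAbs(a,alpha=1.8,beta=10)
cv2.imwrite('pics/w1c.png',a)
for lo,hi in((.1235,.13),(.105,.13),(.115,.13)):
    m=(Z>lo)&(Z<hi)&(np.hypot(P[...,0]-.583,P[...,1]-.215)<.02)
    q=(P[m][:,:2]*1000).astype(np.float32);print(lo,len(q),cv2.minAreaRect(q),q.mean(0))
m=(abs(Z-.046)<.004)&(np.hypot(P[...,0]-.583,P[...,1]-.215)<.13)
print(cv2.minEnclosingCircle(P[m][:,:2].astype(np.float32)))
print('p2 rows'); np.set_printoptions(linewidth=250)
print((Z[176:212:2,300:334:2]*1000).round(0).astype(int))
E
```

```text
0.1235 220 ((582.73291015625, 214.15890502929688), (13.762828826904297, 13.779243469238281), 88.84117889404297) [582.337   214.27997]
0.105 456 ((582.7235717773438, 214.28106689453125), (17.99387550354004, 18.46553611755371), 87.43142700195312) [580.00854 214.95053]
0.115 389 ((582.7738647460938, 214.26304626464844), (17.962574005126953, 18.37274932861328), 87.47086334228516) [580.8223 214.822 ]
((0.5832046866416931, 0.21456296741962433), 0.10655494779348373)
p2 rows
[[ 97 100 101  98  99 100 100 100  99  99  99  99  99  99 100 100  94]
 [101 100 100 100  99 100 101 101 100 100  98 101  99 100  99  98  99]
 [100  99  99  99 100  99  98  99 101  99 102 105  99  99 100  99 100]
 [100  99  99  99 101 102 103 104 105 107 109 111  99 100  99 100 100]
 [100 100 100 106 106 109 111 111 112 114 116 117  99  98  99  99 102]
 [100 100 111 112 114 116 117 117 118 119 120 121 110 100  99  99 100]
 [101  99 116 118 119 118 119 119 121 122 122 122 119 100 100  98 100]
 [ 99 100 100 121 121 122 122 123 123 124 123 123 119 100 100  99 100]
 [100 100  99 122 125 124 126 126 127 125 125 124 391 100 100 100 100]
 [ 99 100  99 121 126 126 127 127 126 127 125 125 120 105 101 100  99]
 [100  99 101 120 126 125 127 126 126 126 126 125 122 114 100 100 100]
 [101 100  99 100 124 125 126 125 126 126 125 125 123 118  99 100 101]
 [ 99  99  98  99 123 125 126 125 126 125 127 127 122 118  99  99 100]
 [ 46 100 100 100 121 126 126 126 127 126 125 125 125 120  99 100  45]
 [ 46  45 100 100 119 125 126 125 126 126 120  99 101 100 100  47  46]
 [ 48  46  45  98  99 124 100 100 100  99 100  99  99  47  47  46  45]
 [ 46  47  47  47  46  47  99 100  99 100 100  47  46  46  45  45  47]
 [ 45  46  46  46  46  45  45  46  46  45  46  46  46  45  45  46  46]]
```

View pics/w1c.png

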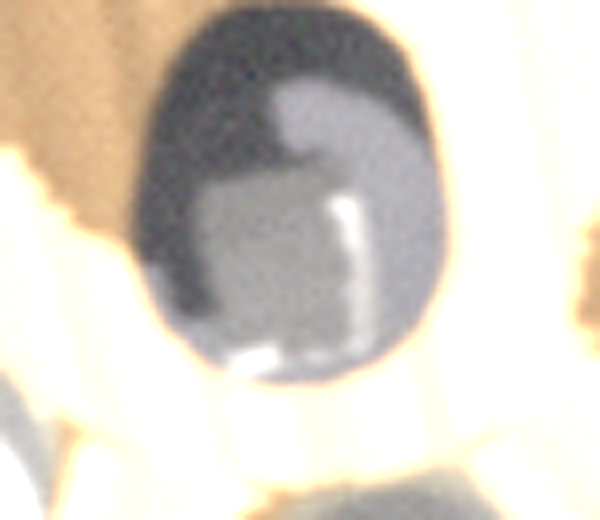

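The crop shows the spindle top as a square with corners roughly (200,185), (325,165), (350,345), (225,350), rotated by about 9 degrees in the image. I'll fit it with a height model.

```bash
cat >>h.py <<'E'
from scipy.optimize import minimize
def spindle(P,c0=(.583,.2145)):
    m=np.hypot(P[...,0]-c0[0],P[...,1]-c0[1])<.019
    q=P[m]; q=q[((q[:,2]>.117)|(abs(q[:,2]-.1)<.003))&(q[:,2]<.135)]
    def f(v):
        a=v[2]; x=(q[:,0]-v[0]/1000)*1000;y=(q[:,1]-v[1]/1000)*1000
        d=np.maximum(abs(x*np.cos(a)+y*np.sin(a)),abs(y*np.cos(a)-x*np.sin(a)))
        h=np.where(d<9,126-np.clip(d-6,0,3)*8/3,100.)+v[3]
        return np.minimum(abs(q[:,2]*1000-h),6).mean()
    b=min((minimize(f,[c0[0]*1000,c0[1]*1000,a,0],method='Nelder-Mead',options=dict(initial_simplex=[[c0[0]*1000+i,c0[1]*1000+j,a+k,l] for i,j,k,l in((0,0,0,0),(2,0,0,0),(0,2,0,0),(0,0,.2,0),(0,0,0,1))])) for a in np.arange(-.7,.7,.2)),key=lambda o:o.fun)
    return b.x[0],b.x[1],(np.degrees(b.x[2])+45)%90-45,b.x[3],b.fun,len(q)
E
python3 - <<'E'
from h import *
s,c=pickle.load(open('c1.pkl','rb'))
P=cloud(c,s);print(spindle(P))
H,S,V=hue(c)
for n,m in(('red',((H<5)|(H>175))&(S>150)&(abs(P[...,2]-.086)<.004)),('blue',(H>100)&(H<125)&(S>150)&(abs(P[...,2]-.086)<.004)),('arrow',(H>20)&(H<34)&(S>120)&(abs(P[...,2]-.03)<.004)),('orange',(H>4)&(H<16)&(S>150)&(abs(P[...,2]-.074)<.006))):
    k,l,st,ce=cv2.connectedComponentsWithStats(m.astype(np.uint8));
    if k<2: continue
    i=1+np.argmax(st[1:,4]);p=P[l==i];d=p.mean(0)[:2]-[.583,.2144];print(n,len(p),p.mean(0),np.degrees(np.arctan2(d[1],d[0])),np.hypot(*d))
E
```

```text
(np.float64(583.0344305772695), np.float64(214.20156069215753), np.float64(-2.9401498763147202), np.float64(-0.21478926798814996), np.float64(0.6496146393642165), 1077)
red 1217 [0.54004992 0.14974114 0.08571053] -123.59436445112733 0.07762395146185679
blue 752 [0.54823082 0.27794181 0.08573225] 118.68685520842017 0.0724324304702614
arrow 884 [0.44393461 0.18508827 0.02982602] -168.09761291506732 0.14212093619806704
orange 223 [ 0.59731045 -0.19093357  0.07177545] -87.97799172974892 0.4055861091728254
```

>>> send_rows --increments '[{"offset":[-0.035,-0.13,0.007],"turn":[0,0,0],"gripper":0.3},{"offset":[-0.035,-0.13,0.007],"turn":[0,0,0],"gripper":0.3},{"offset":[-0.035,-0.13,0.007],"turn":[0,0,0],"gripper":0.3},{"offset":[-0.035,-0.13,0.007],"turn":[0,0,0],"gripper":0.3},{"offset":[-0.035,-0.13,0.007],"turn":[0,0,0],"gripper":0.3}]'

```text
t: 2.2
tcp_pos: [0.577, 0.0173, 0.2613]
tool_rot: [180.0, 0.0, 165.0]
contact_force: [0.5, 0.8, -0.5]
gripper_width: 0.0555
finger_force: 0.0
```

>>> send_rows --increments '[{"offset":[-0.035,-0.13,0.007],"turn":[0,0,0],"gripper":0.3},{"offset":[-0.035,-0.13,0.007],"turn":[0,0,0],"gripper":0.3},{"offset":[-0.035,-0.13,0.007],"turn":[0,0,0],"gripper":0.3},{"offset":[-0.035,-0.13,0.007],"turn":[0,0,0],"gripper":0.3},{"offset":[-0.035,-0.13,0.007],"turn":[0,0,0],"gripper":0.3}]'

```text
t: 2.7
tcp_pos: [0.5773, -0.1846, 0.2509]
tool_rot: [180.0, 0.0, 165.0]
contact_force: [0.5, 0.4, 0.2]
gripper_width: 0.0556
finger_force: 0.0
```

>>> send_rows --increments '[{"offset":[0,0,0],"turn":[0,0,0],"gripper":0.3},{"offset":[0,0,0],"turn":[0,0,0],"gripper":0.3},{"offset":[0,0,0],"turn":[0,0,0],"gripper":0.3}]'

```text
t: 3.0
tcp_pos: [0.5777, -0.1831, 0.2508]
tool_rot: [180.0, 0.0, 164.9]
contact_force: [0.5, -0.1, -0.7]
gripper_width: 0.0556
finger_force: 0.0
```

```bash
cat >l.py <<'E'
from h import *
from workcell import r
s=r.get_state();c=r.camera('wrist');pickle.dump((s,c),open('c2.pkl','wb'))
print(s['tcp_pos'],s['tool_rot'],s['joints'].round(1))
cv2.imwrite('pics/w2.png',c['pixels'])
P=cloud(c,s);H,S,V=hue(c);Z=P[...,2]
m=((H<16)&(S>140)&(abs(Z-.072)<.006)&(np.hypot(P[...,0]-.586,P[...,1]+.191)<.06)).astype(np.uint8)
k,l,st,ce=cv2.connectedComponentsWithStats(m);i=1+np.argmax(st[1:,4]);p=P[l==i]
print(ce[i],len(p),p.mean(0),cv2.minAreaRect((p[:,:2]*1000).astype(np.float32)))
E
python3 l.py
```

```text
[ 0.57769299 -0.18310806  0.25078857] [1.79961779e+02 8.50834369e-03 1.64943688e+02] [-23.9  15.1  19.3  94.1   0.   -8.9]
[309.05638665 188.50402762] 869 [ 0.58227185 -0.19372788  0.07344454] ((583.4482421875, -193.53128051757812), (15.076147079467773, 59.14984893798828), 74.04911804199219)
```

View pics/w2.png

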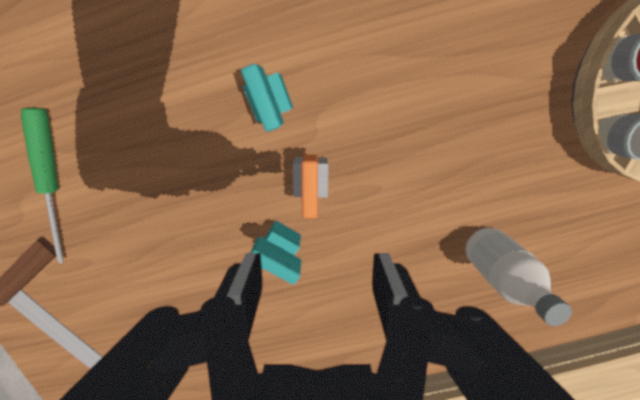

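The wrist picture shows the orange plate at (309,188) and turquoise look-alikes at (267,97) and (278,255). The descent path looks clear.

>>> send_rows --increments '[{"offset":[-0.027,-0.028,0.1],"turn":[0,0,0.005],"gripper":0.3},{"offset":[0,0,0.13],"turn":[0,0,0],"gripper":0.3},{"offset":[0,0,0.13],"turn":[0,0,0],"gripper":0.3},{"offset":[0,0,0.13],"turn":[0,0,0],"gripper":0.3},{"offset":[0,0,0.08],"turn":[0,0,0],"gripper":0.3}]'

```text
t: 3.55
tcp_pos: [0.5818, -0.1924, 0.0759]
tool_rot: [179.9, -0.3, 164.1]
contact_force: [0.4, 0.2, -0.6]
gripper_width: 0.0552
finger_force: 0.0
```

>>> send_rows --increments '[{"offset":[0,0,0.056],"turn":[0,0,0],"gripper":0.3},{"offset":[0,0,0],"turn":[0,0,0],"gripper":0.3},{"offset":[0,0,0],"turn":[0,0,0],"gripper":-0.4},{"offset":[0,0,0],"turn":[0,0,0],"gripper":-0.8},{"offset":[0,0,0],"turn":[0,0,0],"gripper":-1}]' --squeeze 60

```text
t: 4.05
tcp_pos: [0.5848, -0.1953, 0.0647]
tool_rot: [-180.0, 0.2, 164.0]
contact_force: [-1.4, -2.3, -1.8]
gripper_width: 0.0152
finger_force: 59.7
```

>>> send_rows --increments '[{"offset":[0,0,0],"turn":[0,0,0],"gripper":-1},{"offset":[0,0,0],"turn":[0,0,0],"gripper":-1},{"offset":[0,0,0],"turn":[0,0,0],"gripper":-1},{"offset":[0,0,0],"turn":[0,0,0],"gripper":-1}]'

```text
t: 4.45
tcp_pos: [0.5845, -0.1955, 0.0644]
tool_rot: [180.0, 0.2, 163.9]
contact_force: [-0.2, 1.6, 5.9]
gripper_width: 0.0151
finger_force: 60.6
```

>>> send_rows --increments '[{"offset":[0,0,-0.05],"turn":[0,0,0],"gripper":-1},{"offset":[0,0,-0.14],"turn":[0,0,0],"gripper":-1},{"offset":[0,0,-0.14],"turn":[0,0,-0.024],"gripper":-1},{"offset":[0,0,-0.14],"turn":[0,0,-0.024],"gripper":-1},{"offset":[0,0,-0.14],"turn":[0,0,-0.024],"gripper":-1}]'

```text
t: 4.95
tcp_pos: [0.5826, -0.1952, 0.2471]
tool_rot: [-180.0, -0.1, 177.0]
contact_force: [0.8, -0.4, -0.9]
gripper_width: 0.0149
finger_force: 59.7
```

>>> send_rows --increments '[{"offset":[0,0,0],"turn":[0,0,0],"gripper":-1},{"offset":[0,0,0],"turn":[0,0,0],"gripper":-1}]'

```text
t: 5.15
tcp_pos: [0.5839, -0.1958, 0.2475]
tool_rot: [-179.9, 0.2, 176.8]
contact_force: [0.7, 0.2, -1.3]
gripper_width: 0.0151
finger_force: 59.8
```

```bash
python3 - <<'E'
from h import *
from workcell import r
s=r.get_state();print(s['tcp_pos'],s['tool_rot'],s['gripper_width'],s['finger_force'],s['contact_force'])
go(s,[.5846,.2142,.245],177)
E
```

```text
[ 0.58393332 -0.19575052  0.24750744] [-1.79906410e+02  1.71668103e-01  1.76849235e+02] 0.015101764186953784 59.82896625995636 [ 0.69636562  0.23132391 -1.34603615]
offset [0.073 1.365 0.006] rows>= 9.1
turn [-0.0005212   0.00095303 -0.00083836]
```

>>> send_rows --increments '[{"offset":[0.007,0.1,0],"turn":[0,0,0],"gripper":-1},{"offset":[0.007,0.14,0],"turn":[0,0,0],"gripper":-1},{"offset":[0.007,0.14,0],"turn":[0,0,0],"gripper":-1},{"offset":[0.007,0.14,0],"turn":[0,0,0],"gripper":-1},{"offset":[0.007,0.14,0],"turn":[0,0,0],"gripper":-1}]'

```text
t: 5.65
tcp_pos: [0.582, 0.0045, 0.2425]
tool_rot: [180.0, -0.3, 176.8]
contact_force: [1.4, -0.7, -2.3]
gripper_width: 0.0152
finger_force: 59.7
```

>>> send_rows --increments '[{"offset":[0.007,0.14,0],"turn":[0,0,0],"gripper":-1},{"offset":[0.007,0.14,0],"turn":[0,0,0],"gripper":-1},{"offset":[0.007,0.14,0],"turn":[0,0,0],"gripper":-1},{"offset":[0.007,0.14,0],"turn":[0,0,0],"gripper":-1},{"offset":[0.007,0.14,0],"turn":[0,0,0],"gripper":-1}]'

```text
t: 6.15
tcp_pos: [0.5831, 0.2145, 0.2425]
tool_rot: [-179.9, -0.3, 176.9]
contact_force: [0.7, 0.5, -1.9]
gripper_width: 0.0151
finger_force: 59.7
```

>>> send_rows --increments '[{"offset":[0,0.005,0],"turn":[0,0,0],"gripper":-1},{"offset":[0,0,0],"turn":[0,0,0],"gripper":-1},{"offset":[0,0,0],"turn":[0,0,0],"gripper":-1},{"offset":[0,0,0],"turn":[0,0,0],"gripper":-1}]'

```text
t: 6.55
tcp_pos: [0.5845, 0.2134, 0.2447]
tool_rot: [-179.9, -0.1, 176.8]
contact_force: [0.7, -0.1, -1.2]
gripper_width: 0.015
finger_force: 59.8
```

```bash
cat >l3.py <<'E'
import sys
from h import *
from workcell import r
n=sys.argv[1]
s=r.get_state();c=r.camera('wrist');pickle.dump((s,c),open(n+'.pkl','wb'))
print(s['tcp_pos'],s['tool_rot'],s['joints'].round(1),s['contact_force'].round(1))
cv2.imwrite(f'pics/{n}.png',c['pixels'])
P=cloud(c,s);H,S,V=hue(c);Z=P[...,2]
print('sp',np.round(spindle(P),2))
T=Ro.from_euler('xyz',s['tool_rot'],degrees=True).as_matrix()
q=(P-s['tcp_pos'])@T   # tool frame
m=((H<16)&(S>140)&(q[...,2]>-.03)&(q[...,2]<.06)&(np.hypot(q[...,0],q[...,1])<.06)).astype(np.uint8)
k,l,st,ce=cv2.connectedComponentsWithStats(m);i=1+np.argmax(st[1:,4]);p=q[l==i]
print('plate',ce[i],len(p),p.min(0),p.max(0),np.percentile(p,5,0),np.percentile(p,95,0))
E
python3 l3.py w3
```

```text
[0.58448398 0.21337    0.24467111] [-1.79946301e+02 -8.75940842e-02  1.76774128e+02] [13.9 17.7 21.7 94.1 -0.  17.1] [ 0.7 -0.1 -1.2]
sp [ 5.832e+02  2.142e+02 -3.680e+00 -1.600e-01  6.700e-01  1.021e+03]
plate [316.89755265 279.75336748] 5271 [-0.0281954  -0.00971413 -0.01632605] [0.03172328 0.00703977 0.02507521] [-0.02222266 -0.00829065 -0.01017462] [0.03116309 0.00555365 0.01351928]
```

View pics/w3.png

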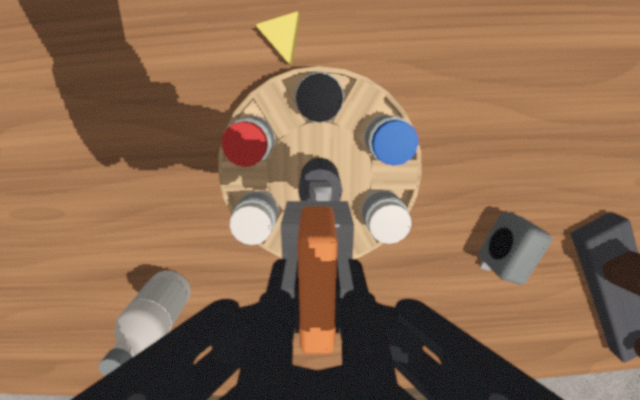

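The wrist picture shows the gripped handle with its plate end at (318,225) and the spindle just beyond it at (320,185). All the jars are still in place.

>>> send_rows --increments '[{"offset":[-0.002,0.006,0.06],"turn":[0,0,0],"gripper":-1},{"offset":[0,0,0.06],"turn":[0,0,0],"gripper":-1},{"offset":[0,0,0.055],"turn":[0,0,0],"gripper":-1},{"offset":[0,0,0],"turn":[0,0,0],"gripper":-1},{"offset":[0,0,0],"turn":[0,0,0],"gripper":-1}]'

```text
t: 7.1
tcp_pos: [0.5852, 0.2157, 0.193]
tool_rot: [-180.0, -0.0, 176.8]
contact_force: [-0.9, 0.5, -1.5]
gripper_width: 0.0152
finger_force: 59.7
```

>>> send_rows --increments '[{"offset":[0,0,0.01],"turn":[0,0,0],"gripper":-1},{"offset":[0,0,0.01],"turn":[0,0,0],"gripper":-1},{"offset":[0,0,0.01],"turn":[0,0,0],"gripper":-1},{"offset":[0,0,0],"turn":[0,0,0],"gripper":-1}]'

```text
t: 7.5
tcp_pos: [0.5852, 0.2166, 0.1837]
tool_rot: [-180.0, -0.0, 176.9]
contact_force: [0.2, -0.2, -1.3]
gripper_width: 0.0153
finger_force: 59.7
```

>>> send_rows --increments '[{"offset":[0,-0.003,0.007],"turn":[0,0,0],"gripper":-1},{"offset":[0,0,0.007],"turn":[0,0,0],"gripper":-1},{"offset":[0,0,0],"turn":[0,0,0],"gripper":-1},{"offset":[0,0,0],"turn":[0,0,0],"gripper":-1}]'

```text
t: 7.9
tcp_pos: [0.5852, 0.2157, 0.1797]
tool_rot: [-180.0, -0.0, 176.9]
contact_force: [-0.4, 0.3, -0.5]
gripper_width: 0.0152
finger_force: 59.7
```

>>> send_rows --increments '[{"offset":[0,0,0.007],"turn":[0,0,0],"gripper":-1},{"offset":[0,0,0],"turn":[0,0,0],"gripper":-1},{"offset":[0,0,0],"turn":[0,0,0],"gripper":-1}]'

```text
t: 8.2
tcp_pos: [0.5852, 0.2157, 0.1776]
tool_rot: [-180.0, -0.0, 176.9]
contact_force: [1.3, -0.2, -0.4]
gripper_width: 0.0153
finger_force: 59.8
```

>>> send_rows --increments '[{"offset":[0,0,0.009],"turn":[0,0,0],"gripper":-1},{"offset":[0,0,0.009],"turn":[0,0,0],"gripper":-1},{"offset":[0,0,0],"turn":[0,0,0],"gripper":-1}]'

```text
t: 8.5
tcp_pos: [0.585, 0.2156, 0.1715]
tool_rot: [-180.0, -0.1, 176.9]
contact_force: [-0.2, 0.2, -2.5]
gripper_width: 0.0152
finger_force: 59.8
```

>>> send_rows --increments '[{"offset":[0,0,0.009],"turn":[0,0,0],"gripper":-1},{"offset":[0,0,0.009],"turn":[0,0,0],"gripper":-1},{"offset":[0,0,0],"turn":[0,0,0],"gripper":-1}]'

```text
t: 8.8
tcp_pos: [0.585, 0.2156, 0.1662]
tool_rot: [-180.0, -0.1, 176.9]
contact_force: [-1.2, -0.9, -1.5]
gripper_width: 0.0148
finger_force: 59.8
```

>>> send_rows --increments '[{"offset":[0,0,0.005],"turn":[0,0,0],"gripper":-1},{"offset":[0,0,0.004],"turn":[0,0,0],"gripper":-1},{"offset":[0,0,0],"turn":[0,0,0],"gripper":-1},{"offset":[0,0,0],"turn":[0,0,0],"gripper":-1}]'

```text
t: 9.2
tcp_pos: [0.5853, 0.2157, 0.1645]
tool_rot: [180.0, 0.0, 176.9]
contact_force: [-1.0, -0.0, -0.4]
gripper_width: 0.0153
finger_force: 60.1
```

```bash
cat >l4.py <<'E'
import sys
from h import *
from workcell import r
n=sys.argv[1]
c0=np.array([.583,.2144])
s=r.get_state();print(s['t'],s['tcp_pos'].round(4),s['tool_rot'].round(1),s['contact_force'].round(1),s['torque'].round(2))
for nm in('wrist','top','scene'):
    c=r.camera(nm)
    P=cloud(c,s if nm=='wrist' else None);H,S,V=hue(c);Z=P[...,2]
    cv2.imwrite(f'pics/{n}{nm}.png',c['pixels'])
    c0=np.array([.5832,.2144]) if nm=='wrist' else np.array([.5845,.2148])
    out={}
    for k_,m in(('red',((H<5)|(H>175))&(S>150)&(abs(Z-.086)<.006)),('arrow',(H>20)&(H<34)&(S>120)&(abs(Z-.03)<.006)&(Z>.02))):
        m=m&(np.hypot(P[...,0]-.584,P[...,1]-.215)<.18)
        k,l,st,ce=cv2.connectedComponentsWithStats(m.astype(np.uint8))
        if k<2: continue
        i=1+np.argmax(st[1:,4]);q=P[l==i][:,:2]
        if k_=='red': e=np.array(cv2.minEnclosingCircle(q.astype(np.float32))[0])
        else: e=q.mean(0)
        d=e-c0;out[k_]=(np.degrees(np.arctan2(d[1],d[0])),np.hypot(*d)*1000,len(q))
    print(nm,{k:np.round(v,1) for k,v in out.items()})
E
python3 l4.py a
```

```text
9.2 [0.5853 0.2157 0.1645] [180.    0.  176.9] [-1.  -0.  -0.4] [-0.05  0.12  0.02]
wrist {'red': array([-123.3,   78. , 2954. ]), 'arrow': array([-167.2,  138.8, 1351. ])}
top {'red': array([-122.8,   77.1,  153. ]), 'arrow': array([-167.7,  141.9,  136. ])}
scene {'red': array([-116.2,   73.8,   32. ]), 'arrow': array([-171.3,  144.3,   41. ])}
```

>>> send_rows --increments '[{"offset":[0,0,0.003],"turn":[0,0,0],"gripper":-1},{"offset":[0,0,0],"turn":[0,0,0],"gripper":-1},{"offset":[0,0,0],"turn":[0,0,0],"gripper":-1}]'

```text
t: 9.65
tcp_pos: [0.5854, 0.2158, 0.1645]
tool_rot: [180.0, 0.1, 176.9]
contact_force: [-2.1, -1.2, 6.4]
gripper_width: 0.0152
finger_force: 60.7
```

>>> send_rows --increments '[{"offset":[0,0,0.003],"turn":[0,0,0],"gripper":-1},{"offset":[0,0,0],"turn":[0,0,0],"gripper":-1},{"offset":[0,0,0],"turn":[0,0,0],"gripper":-1}]'

```text
t: 9.95
tcp_pos: [0.5853, 0.2158, 0.1645]
tool_rot: [180.0, 0.1, 176.9]
contact_force: [-3.2, -1.6, 7.8]
gripper_width: 0.0151
finger_force: 61.2
```

>>> send_rows --increments '[{"offset":[0,-0.0006,0],"turn":[0,0,0.02],"gripper":-1},{"offset":[0,-0.0006,0],"turn":[0,0,0.03],"gripper":-1},{"offset":[0,-0.0006,0],"turn":[0,0,0.03],"gripper":-1},{"offset":[0,-0.0006,0],"turn":[0,0,0.03],"gripper":-1},{"offset":[0,-0.0006,0],"turn":[0,0,0.03],"gripper":-1}]'

```text
t: 10.45
tcp_pos: [0.5851, 0.2152, 0.1644]
tool_rot: [179.9, 0.1, 151.5]
contact_force: [-4.1, 0.9, 7.9]
gripper_width: 0.0152
finger_force: 61.2
```

>>> send_rows --increments '[{"offset":[0,-0.0006,0],"turn":[0,0,0.03],"gripper":-1},{"offset":[0,-0.0006,0],"turn":[0,0,0.03],"gripper":-1},{"offset":[0,-0.0006,0],"turn":[0,0,0.03],"gripper":-1},{"offset":[0,-0.0006,0],"turn":[0,0,0.02],"gripper":-1},{"offset":[0,0,0],"turn":[0,0,0],"gripper":-1}]'

```text
t: 10.95
tcp_pos: [0.5848, 0.2148, 0.1644]
tool_rot: [179.9, 0.0, 131.8]
contact_force: [-3.8, 0.2, 8.3]
gripper_width: 0.015
finger_force: 61.1
```

```bash
python3 l4.py b
```

```text
10.95 [0.5848 0.2148 0.1644] [179.9   0.  131.8] [-3.8  0.2  8.3] [-0.01  0.69  0.08]
wrist {'red': array([-167.8,   77.7, 2951. ]), 'arrow': array([-168.5,  141.3, 1587. ])}
top {'red': array([-166.9,   78.5,  175. ]), 'arrow': array([-167.7,  141.9,  136. ])}
scene {'red': array([-176.8,   77.4,   38. ]), 'arrow': array([-170.8,  143.2,   45. ])}
```

View pics/bwrist.png

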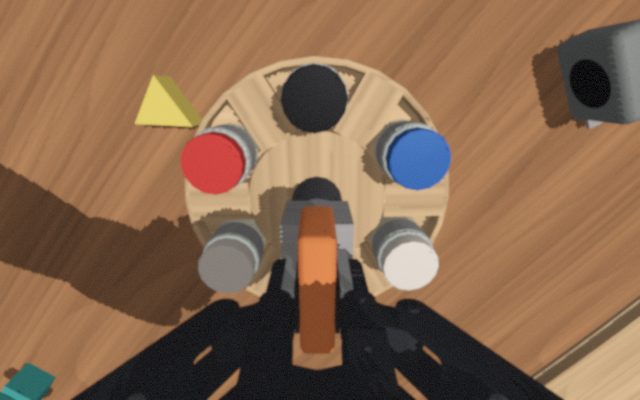

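The wrist picture shows the red lid at (214,163) lined up with the arrow at (165,103), and the handle seated. Both measurements say about 0.8 degrees more.

>>> send_rows --increments '[{"offset":[0,0,0],"turn":[0,0,0.004],"gripper":-1},{"offset":[0,0,0],"turn":[0,0,0],"gripper":-1},{"offset":[0,0,0],"turn":[0,0,0],"gripper":-1},{"offset":[0,0,0],"turn":[0,0,0],"gripper":-1},{"offset":[0,0,0],"turn":[0,0,0],"gripper":-1}]'

```text
t: 11.6
tcp_pos: [0.5849, 0.2148, 0.1645]
tool_rot: [179.9, 0.0, 131.2]
contact_force: [-3.7, 0.2, 8.1]
gripper_width: 0.0152
finger_force: 61.1
```

```bash
python3 l4.py d
```

```text
11.6 [0.5849 0.2148 0.1645] [179.9   0.  131.2] [-3.7  0.2  8.1] [0.02 0.69 0.05]
wrist {'red': array([-168.1,   77.6, 2957. ]), 'arrow': array([-168.5,  141.2, 1579. ])}
top {'red': array([-167.9,   79.3,  178. ]), 'arrow': array([-167.7,  141.9,  135. ])}
scene {'red': array([-176.4,   78.8,   40. ]), 'arrow': array([-171.1,  144.4,   41. ])}
```

Wrist and top cameras agree to within half a degree, so I'm handing in.

```bash
python3 -c "
from workcell import r
print(r.hand_in())"
```

```text
the job is handed in; nothing more can be done
None
```

The orange handle is fully home on the spindle and still gripped, holding the carousel about 45° clockwise with the red jar in line with the arrow (within 0.5° by the wrist and top cameras; the scene camera, its view of the lid mostly blocked, read about 5° off); handed in at about 12 s, with no verdict returned.

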